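Seat a keyed punch tool in its sprung holder

ROBOT

A 6-joint arm with a two-finger parallel gripper is mounted at the origin on the work surface. World frame = base frame: x ahead of the robot, y to its left, z up, the work surface at z = 0. Lengths are in m, angles in rad, forces in N, time in s.
With the tool pointing down it reaches from about 0.25 to 0.725 m from the base axis. Payload 4 kg.
Tool frame: the origin (TCP) lies midway between the tips of the shut fingers; the grasp point (between the pads) lies 19 mm behind it; z points along the fingers, x is the direction in which the jaws open and shut, and the axes are right-handed (so a half turn about z gives the same grasp; the last joint's range is limited). The gripper opens to 85 mm and grips with 20 to 120 N. Pads are 22 mm wide; open, the fingers measure 114 mm over their backs; the gripper's body (76 mm by 85 mm) begins 54 mm behind the grasp point. The pads swing forward as they close: fully open they stand 13 mm farther back than shut.
Start: joints at [-1.202, 0.241, 0.005, 1.335, 0, 1.571], TCP at [0.18, -0.466, 0.231] pointing down, gripper open.
Joint ranges: [-2.72, 2.72], [-1.05, 1.87], [-1.09, 1.28], [-1.99, 2.15], [-1.42, 1.44], [-3.14, 3.14]. Speed limits (rad/s): [2.79, 2.79, 3.14, 3.14, 3.14, 3.14].

INTERFACE

Orientations are given as a unit quaternion [x, y, z, w].
In Python, from workcell import bot, vision, ticket gives the robot as it stands.
- The arm moves only by the tool play_rows, never from a script. Its argument "deltas" is one flat list of numbers, 5 for each row, row after row: the opening, from 0 (shut) to 1 (fully open), then the shift along the tool's x, y, z in units of 60 mm (1.0 is 60 mm), then the turn about the tool's z in degrees. A call has 1 to 12 rows; each row shifts and turns the pose as measured when the row begins, along the tool's axes as they then stand; what a row does not reach is not made up. A row lasts 1/8 s, in which the tool goes at most 62.5 mm and 10.7 degrees, less where a joint would pass 70% of its speed; a pose out of reach is approached as far as the arm can. A call is refused whole if a number of a shift passes 1 or a number of a turn 10.7, either way. A call with a gripper value outside its range is refused whole. The fingers move at their own pace and stop on an object; the grip force is fixed at half the most. Time passes only in rows, so rows that do not move let the fingers close. It gives the time, the measured TCP pose, the force and the opening at its end, in the units of the state.
- bot.get_obs(): the state, without advancing time (a new reading comes with each control period).
- vision.camera(name): name is "scene" or "top"; returns a dict with "color" (384x512x3 uint8, blue, green, red), "intrinsics" (3x3 intrinsics, pixels), "rvec" (rotation vector, rad) and "tvec" (3), from world to camera coordinates, as OpenCV has them. Camera axes: x right, y down, z forward; pixel columns grow to the right and rows downward; lengths in m; the calibration is good to about 2 mm. A picture is of the moment at which its call begins. There is no depth.
- ticket.job_done(): hands the job in, once; it reports no verdict.
The state is a dict: "clock": time; "joint_pos": joint angles; "joint_vel": joint speeds; "tau": joint torques, N m; "eef_pos": TCP position; "tool_rot": TCP orientation; "ft_force": force on the tool from outside, world axes, zero at the start; "ft_torque": the same for the moment, N m; "grip_width": finger opening in m.
Only numpy, scipy, OpenCV 4.12 (cv2) and the standard library are available. Lean on these libraries where they do the work, as an engineer would, in place of code of your own. Each camera call takes 0.05 s, during which the arm holds its last target. There are 200 camera calls.

TASK

Take the red ball-headed dust plug out of the round tool holder and lower it gently right down to the floor of the deep grey bin before letting go. Then fetch the keyed punch (aluminium block head, brass key) from the wooden block and push it into the holder, turned so that its key slips into the keyway, keeping on against the ejector spring until the flange is fully home on the holder. Finish while still holding the punch pressed home with the gripper, and leave the blue-headed tool, the steel brackets and the carton where they are.

Things in the scene. Friction and masses are not known exactly. Their poses are not given: they have to be found in the camera images.
- holder_mouth (a point): Centre of the mouth of the tool holder: a fixed dark steel cylinder 84 mm in diameter on a 120 x 120 x 12 mm grey base plate, its top face 60 mm above the bench (this point), with a vertical bore 26.5 mm in diameter. The keyway is a slot 8.4 mm wide along the holder's +x, reaching 19 mm from the axis, over the full depth; a yellow line on the top face continues it outwards. z is up. The holder's position and yaw vary.
- ejector (a joint): Sprung brass ejector disc inside the bore: 0 when up (its top 30 mm below the mouth), grows as it is pressed down, 0.010 m when the punch is fully home. It pushes up with about 5 N at 0 and 12 N at 0.010 m, more than the punch's weight, so the punch must be held down.
- plug_ball (a point): Centre of the ball of the dust plug: red plastic, 40 g; ball 40 mm in diameter, to be gripped round its middle; below it a collar 34 mm in diameter that rests on the holder's mouth (underside 25 mm below this point) and a stub 22 mm in diameter, 10 mm long, loosely in the bore (stub's end 35 mm below this point). z is the plug's axis, up while in the holder.
- bin: Fixed grey open bin, outside 190 (its x) x 170 (its y) x 90 mm high, walls and floor 5 mm; origin at the centre of its underside, on the bench. Bin and wooden block may change sides.
- block: Fixed light wooden tool block 75 (its x) x 180 (its y) x 35 mm high, origin at the centre of its underside, on the bench; two round sockets 39 mm in diameter, 27 mm deep, at y = -50 and +50 mm. The punch stands in one, the blue-headed spare in the other.
- punch_grip (a point): Centre of the head of the keyed punch, half-way up the head. Whole punch 94 mm long, about 0.32 kg, stands upright. Head: aluminium block 34 (its x) x 26 (its y) x 48 mm high, to be gripped across its two flat y sides; a yellow line on its top points to the key (+x). Under the head a dark flange 40 mm in diameter, 6 mm thick (underside 30 mm below this point), then a steel shaft 24 mm in diameter reaching 70 mm below this point, chamfered at its foot; z is up the axis.
- punch_foot (a point): Centre of the punch's foot, the lower end of the shaft, 70 mm below punch_grip; fully home it lies 40 mm below the holder's mouth. Axes as punch_grip.
- punch_key (a point): Middle of the outer face of the brass key on the punch: key 6 mm wide along the punch's +x, outer face 17 mm from the axis, running from 12 mm above the foot up to the flange. The lowest 12 mm of the shaft are a plain pilot. Axes as punch_grip.
- spare_mid (a point): Bystander: middle of the keyless tool with round blue head (26 mm in diameter, 80 mm long overall, flange 34 mm) standing in the other socket of the block. Leave alone.
- brackets_mid (a point): Bystander: middle of a loose stack of triangular steel brackets, about 90 x 75 x 24 mm high. Leave alone.
- carton_mid (a point): Bystander: centre of a loose cardboard carton 90 x 60 x 40 mm. Leave alone.
Things that resemble listed ones, but are neither listed nor needed, are in the scene too. Leave any orange look-alike of the part that bears punch_grip alone.

How it is judged:
On the way, in this order (a step that is already met when the one before it is completed fails the run):
1. the plug is down in the bin (x of plug_ball in the frame of bin between -0.09 and 0.09 m and y of plug_ball in the frame of bin between -0.08 and 0.08 m and height (world z) of plug_ball below 0.048 m and contact force between the fingers and plug below 0.1 N), for 0.2 s.
2. the punch's key has slipped into the keyway (z of punch_foot in the frame of holder_mouth below -0.018 m and horizontal distance between punch_foot and holder_mouth below 0.004 m and x of punch_key in the frame of holder_mouth above 0.012 m), for 0.1 s.
At the end, for the whole second after the job is handed in: Plug in the bin (ball centre under 48 mm above the bench); punch upright in the holder, key in the keyway, within 3 mm of the axis, flange within 2 mm of home, ejector down at least 8 mm, at rest, with the fingers on it with more than 3 N, through the last second (x of plug_ball in the frame of bin between -0.09 and 0.09 m and y of plug_ball in the frame of bin between -0.08 and 0.08 m and height (world z) of plug_ball below 0.048 m and z of punch_foot in the frame of holder_mouth below -0.038 m and horizontal distance between punch_foot and holder_mouth below 0.003 m and angle between punch_foot's own z axis and vertical below 0.06 rad and x of punch_key in the frame of holder_mouth above 0.013 m and value of joint ejector above 0.008 m and contact force between the fingers and punch above 3 N and linear speed of punch below 0.02 m/s); the arm keeps its last pose, push and grip.
It fails at once if the plug is dropped or thrown into the bin: faster than 0.8 m/s inside it (a fall of about 30 mm) (x of plug_ball in the frame of bin between -0.09 and 0.09 m and y of plug_ball in the frame of bin between -0.08 and 0.08 m and height (world z) of plug_ball below 0.09 m and linear speed of plug above 0.8 m/s).
It fails at once if the plug is pushed hard onto the bin (over 40 N) (contact force between plug and bin above 40 N).
It fails at once if the blue-headed tool is moved over 20 mm (distance of spare_mid from where it was at the start of the episode above 0.02 m).
It fails at once if the brackets are moved over 20 mm (distance of brackets_mid from where it was at the start of the episode above 0.02 m).
It fails at once if the carton is moved over 20 mm (distance of carton_mid from where it was at the start of the episode above 0.02 m).
It also fails if it takes over 54 s, if anything falls off the work surface, if the arm or the gripper's body presses on something with over 40 N, if the wrist force passes 120 N, or if a joint passes its speed limit or range.

## Working session

There is one attempt and no reset: what is moved stays moved. The work goes in short steps, Python scripts to look and compute and a tool call to move; the robot and the scene stay as the last step left them, time stands still between calls to the robot, and variables do not carry over. Pictures are saved under pics/ and viewed, about 8 in all and at most 12, crops included, and the job is handed in when it is done.

Besides the shell and the picture viewer there is one more tool, called after "Emit:" as a command line: name --argument value ..., lists and objects as JSON in quotes. play_rows: Moves the arm, as the interface text tells. Its arguments: {"type":"object","properties":{"deltas":{"type":"array"}},"required":["deltas"]}

```bash
mkdir -p pics
cat > h.py <<'E'
import cv2,numpy as np
from workcell import bot,vision,ticket
def cam(n,f=None):
    c=vision.camera(n)
    if f: cv2.imwrite('pics/'+f,c['color'])
    np.savez('/tmp/%s.npz'%n,K=c['intrinsics'],r=c['rvec'],t=c['tvec'])
    return c
def ray(n,u,v,z):
    d=np.load('/tmp/%s.npz'%n);R=cv2.Rodrigues(d['r'])[0];K=d['K']
    C=-R.T@d['t'].ravel();w=R.T@np.linalg.inv(K)@np.array([u,v,1.])
    return C+w*(z-C[2])/w[2]
def proj(n,P):
    d=np.load('/tmp/%s.npz'%n)
    return cv2.projectPoints(np.array(P,float).reshape(-1,1,3),d['r'],d['t'],d['K'],None)[0].reshape(-1,2)
E
python3 - <<'E'
from h import *
a=cam('scene');b=cam('top')
for n,c in(('scene',a),('top',b)):
    cv2.imwrite('pics/%s0.png'%n,cv2.resize(c['color'],(800,600),interpolation=cv2.INTER_CUBIC))
    R=cv2.Rodrigues(c['rvec'])[0];print(n,-R.T@c['tvec'].ravel(),c['intrinsics'][0,0])
o=bot.get_obs();print(o)
E
```

```text
scene [ 1.00914849 -0.58429038  0.68763136] 420.72830408150026
top [0.46419441 0.01208925 0.9327618 ] 363.81870995065646
{'clock': 0.1, 'joint_pos': array([-1.20203123e+00,  2.41345404e-01,  3.88002012e-03,  1.33520817e+00,
        1.25956726e-05,  1.57078761e+00]), 'joint_vel': array([ 0.00150023, -0.0019605 ,  0.00233872,  0.00071863,  0.00018616,
        0.00033993]), 'tau': array([-9.91877641e-06, -3.73138082e+01,  2.53009987e+01,  1.08327254e-02,
       -4.33794287e-05,  1.55232038e-05]), 'eef_pos': array([ 0.18003404, -0.46586397,  0.23050615]), 'tool_rot': array([ 8.24763827e-01, -5.65476567e-01, -7.70568844e-04, -5.35965108e-04]), 'ft_force': array([0.40337854, 0.35177527, 0.03082554]), 'ft_torque': array([-0.00018886,  0.05048058,  0.01478286]), 'grip_width': 0.08536119610165158}
```

View pics/scene0.png

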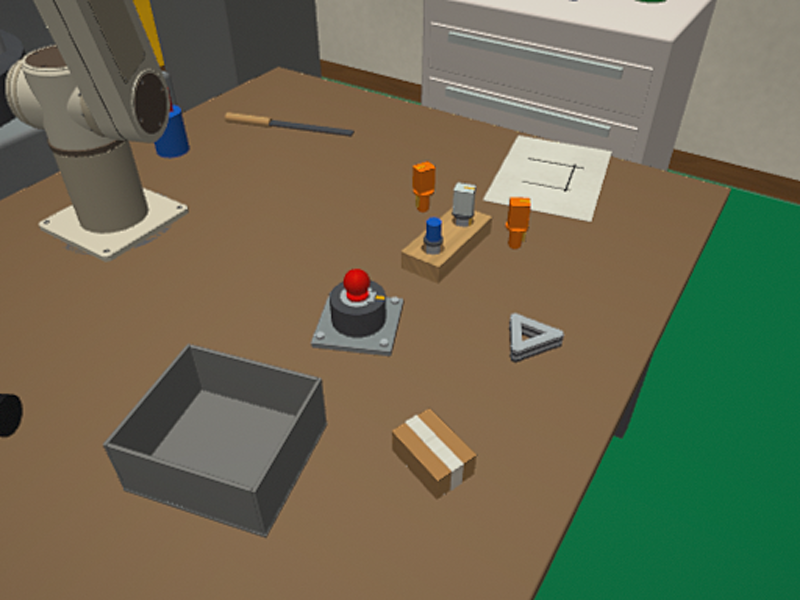

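View pics/top0.png

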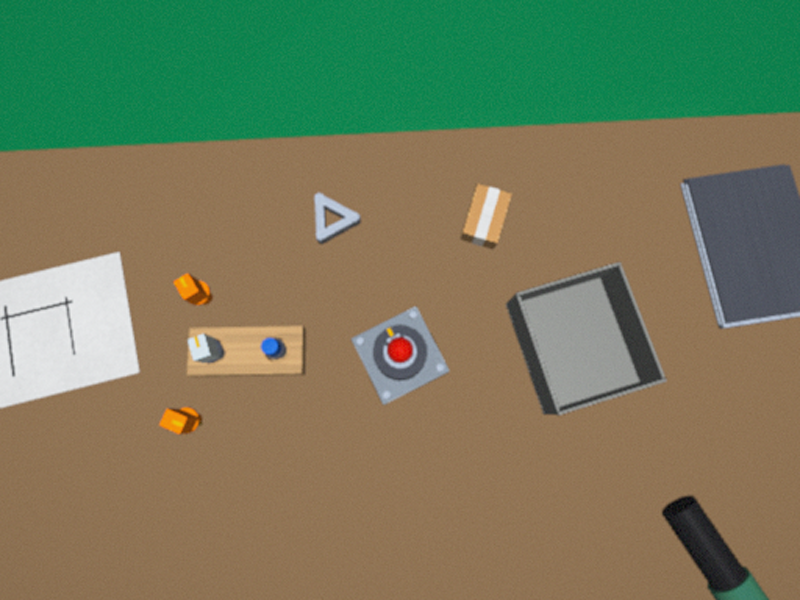

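The scene view shows the plug in the holder, the bin on the robot's right (−y) and the block on the left. The top view has the ball at (400,350), the punch head at (201,347), the bin rim corners at about (512,300), (620,265), (664,380) and (553,413), and the orange look-alikes at (192,290) and (180,420). I'll enlarge next.

Run:
```python
from h import *
a=cam('top')['color'];s=cam('scene')['color']
p=a[200:250,110:176];q=a[190:265,220:295]
p=cv2.resize(p,(396,300),interpolation=cv2.INTER_CUBIC)   # 6x from (110,200)
q=cv2.resize(q,(375,375),interpolation=cv2.INTER_CUBIC)[:300]     # 5x from (220,190)
r=s[105:165,250:330];r=cv2.resize(r,(400,300),interpolation=cv2.INTER_CUBIC) # 5x from (250,105)
t=s[165:230,195:265];t=cv2.resize(t,(350,325),interpolation=cv2.INTER_CUBIC)[:300] #5x from (195,165)
im=np.zeros((600,800,3),np.uint8);im[:300,:396]=p;im[:300,400:775]=q;im[300:,:400]=r;im[300:,400:750]=t
cv2.imwrite('pics/c1.png',im)
f=1.5625
print('ball',ray('top',400/f,350/f,.085),ray('scene',356/f,282/f,.085))
for u,v in((512,300),(620,265),(664,380),(553,413)):print('bin',ray('top',u/f,v/f,.09))
for u,v in((508,302),(191,347)):pass
for u,v in((190,347),(319,379),(266,533),(107,446)):print('binS',ray('scene',u/f,v/f,.09))
for u,v in((188,328),(302,326),(302,375),(188,375)):print('block',ray('top',u/f,v/f,.035))
print('punchtop',ray('top',200/f,347/f,.102),ray('scene',464/f,188/f,.102))
print('spare',ray('top',270/f,347/f,.08))
```

```text
ball [0.55056399 0.00699403 0.085     ] [0.55182063 0.00851989 0.085     ]
bin [ 0.61641543 -0.1658502   0.09      ]
bin [ 0.66189272 -0.33581344  0.09      ]
bin [ 0.48535327 -0.37762955  0.09      ]
bin [ 0.44686669 -0.20980489  0.09      ]
binS [ 0.45328914 -0.21989401  0.09      ]
binS [ 0.62765345 -0.17465618  0.09      ]
binS [ 0.71042804 -0.3646389   0.09      ]
binS [ 0.49200357 -0.37957181  0.09      ]
block [0.60866252 0.34174861 0.035     ]
block [0.60218658 0.16053223 0.035     ]
block [0.5247568  0.16201823 0.035     ]
block [0.53429861 0.34021626 0.035     ]
punchtop [0.56885147 0.29904141 0.102     ] [0.57114295 0.30083903 0.102     ]
spare [0.56600704 0.20168746 0.08      ]
```

View pics/c1.png

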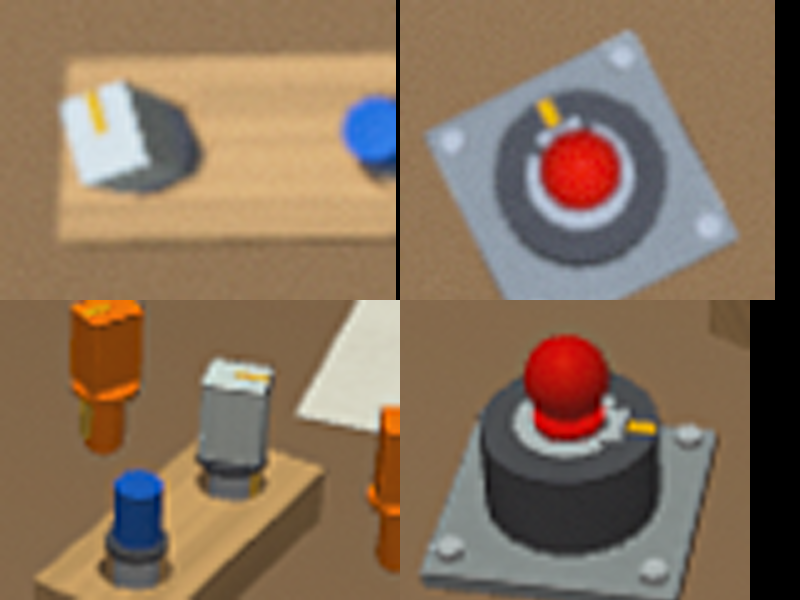

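```bash
cat >> h.py <<'E'
from scipy.spatial.transform import Rotation as Ro
def go(p,yaw=None):
    "print moves (60mm units) and turn deg from present pose to TCP p with tool-x world yaw (mod 180)"
    o=bot.get_obs();M=Ro.from_quat(o['tool_rot']).as_matrix()
    y0=np.degrees(np.arctan2(M[1,0],M[0,0]))
    d=M.T@(np.array(p)-o['eef_pos'])/.06
    t=None if yaw is None else (-(yaw-y0)+90)%180-90
    print('t',o['clock'],'tcp',o['eef_pos'].round(4),'yaw',y0.round(1),'tilt',M[:,2].round(3),'d60',d.round(3),'turn',t,'j6',o['joint_pos'][5].round(2),'w',o['grip_width'].round(4),'F',o['ft_force'].round(1))
E
python3 - <<'E'
from h import *
P=[ray('top',110+u/6-.4,200+v/6-.4,.102) for u,v in((60,103),(125,82),(150,168),(87,187))]
P=np.array(P);print(P.round(4),P.mean(0));
e=(P[0]-P[3]+P[1]-P[2]);print('key yaw',np.degrees(np.arctan2(e[1],e[0])),np.linalg.norm(P[0]-P[3]),np.linalg.norm(P[0]-P[1]))
l=[ray('top',110+u/6-.4,200+v/6-.4,.102) for u,v in((105,132),(92,93))];l=l[1]-l[0];print('line',np.degrees(np.arctan2(l[1],l[0])))
B=np.array([ray('top',220+(u-400)/5-.4,190+v/5-.4,.012) for u,v in((632,30),(427,135),(737,237))]);print('plate',B.round(4),(B[1]+B[2])/2)
e=B[0]-B[2];f=B[0]-B[1];print(np.degrees(np.arctan2(e[1],e[0])),np.degrees(np.arctan2(f[1],f[0])),np.linalg.norm(e),np.linalg.norm(f))
c=ray('top',220+181/5-.4,190+170/5-.4,.085);y=ray('top',220+148/5-.4,190+112/5-.4,.06)
print('ball',c,'line',y,np.degrees(np.arctan2(*(y-c)[[1,0]])))
Bs=np.array([ray('scene',195+(u-400)/5-.4,165+(v-300)/5-.4,.012) for u,v in((717,433),(422,577))]);print('plateS',Bs.round(4))
c=ray('scene',195+166/5-.4,165+78/5-.4,.085);y=ray('scene',195+242/5-.4,165+127/5-.4,.06);print('S ball',c,'line',y)
go([.551,.0075,.2],-69)
E
```

```text
[[0.5821 0.3185 0.102 ]
 [0.5889 0.2938 0.102 ]
 [0.5554 0.2838 0.102 ]
 [0.5495 0.3076 0.102 ]] [0.56897227 0.30091333 0.102     ]
key yaw 17.53212533628748 0.034386860491582516 0.025582695421851067
line 18.89616799269387
plate [[ 0.6296 -0.023   0.012 ]
 [ 0.581   0.0842  0.012 ]
 [ 0.5212 -0.0695  0.012 ]] [0.55109646 0.00735752 0.012     ]
23.21368288648204 -65.63384541904239 0.11793157556481734 0.11774839222842477
ball [0.5515204  0.00740976 0.085     ] line [0.58294104 0.02169491 0.06      ] 24.4485536533426
plateS [[ 0.584   0.0862  0.012 ]
 [ 0.5248 -0.0724  0.012 ]]
S ball [0.55115195 0.00929731 0.085     ] line [0.58270475 0.02349301 0.06      ]Traceback (most recent call last):
  File "<stdin>", line 12, in <module>
  File "h.py", line 22, in go
    print('t',o['clock'],'tcp',o['eef_pos'].round(4),'yaw',y0.round(1),'tilt',M[:,2].round(3),'d60',d.round(3),'turn',t,'j6',o['joint_pos'][5].round(2),'w',o['grip_width'].round(4),'F',o['ft_force'].round(1))
                                                                                                                                                            ^^^^^^^^^^^^^^^^^^^^^
AttributeError: 'float' object has no attribute 'round'
```

```bash
sed -i "s/o\['grip_width'\].round(4)/round(float(o['grip_width']),4)/" h.py
python3 - <<'E'
from h import *
go([.5515,.0082,.17],-69)
E
```

```text
t 0.2 tcp [ 0.1801 -0.466   0.2307] yaw -68.9 tilt [-0.     0.001 -1.   ] d60 [-5.14  -8.623  1.019] turn 0.12920459141109575 j6 1.57 w 0.0852 F [0.4 0.3 0.4]
```

Emit:
play_rows --deltas '[1,-0.48,-0.8,0.05,0,1,-0.48,-0.8,0.05,0,1,-0.48,-0.8,0.05,0,1,-0.48,-0.8,0.05,0,1,-0.48,-0.8,0.05,0,1,-0.48,-0.8,0.05,0,1,-0.48,-0.8,0.05,0,1,-0.48,-0.8,0.05,0,1,-0.48,-0.8,0.1,0,1,-0.48,-0.8,0.1,0]'

```text
clock: 1.45
eef_pos: [0.5344, -0.0159, 0.1933]
tool_rot: [0.822, -0.57, 0.001, -0.0]
ft_force: [0.3, -1.0, -0.5]
grip_width: 0.0852
```

Run:
```python
from h import *
go([.5515,.0082,.063],-69)
```

```text
t 1.45 tcp [ 0.5344 -0.0159  0.1933] yaw -69.5 tilt [ 0.002 -0.001 -1.   ] d60 [-0.281 -0.404  2.172] turn -0.45041399807345783 j6 2.75 w 0.0852 F [ 0.3 -1.  -0.5]
```

Emit:
play_rows --deltas '[1,-0.28,-0.4,0.3,0,1,0,0,0,0,1,0,0,0,0]'

```text
clock: 1.82
eef_pos: [0.5526, 0.0125, 0.1733]
tool_rot: [0.824, -0.567, 0.001, 0.0]
ft_force: [0.3, 0.2, -0.2]
grip_width: 0.0854
```

Run:
```python
from h import *
go([.5515,.0082,.063],-69)
```

```text
t 1.825 tcp [0.5526 0.0125 0.1733] yaw -69.1 tilt [ 0.001 -0.001 -1.   ] d60 [0.058 0.043 1.838] turn -0.08363403429616767 j6 2.8 w 0.0854 F [ 0.3  0.2 -0.2]
```

Emit:
play_rows --deltas '[1,0.06,0.04,0.5,0,1,0,0,0.5,0,1,0,0,0.5,0,1,0,0,0.3,0,1,0,0,0,0]'

```text
clock: 2.45
eef_pos: [0.5515, 0.0015, 0.0673]
tool_rot: [0.821, -0.571, 0.004, -0.001]
ft_force: [-0.0, 0.2, 0.1]
grip_width: 0.0857
```

Run:
```python
from h import *
go([.5515,.0082,.063],-69)
```

```text
t 2.45 tcp [0.5515 0.0015 0.0673] yaw -69.6 tilt [ 0.007 -0.003 -1.   ] d60 [-0.105 -0.038  0.072] turn -0.6226302162466908 j6 2.79 w 0.0857 F [-0.   0.2  0.1]
```

Emit:
play_rows --deltas '[1,-0.1,-0.04,0.07,0,1,0,0,0,0]'

```text
clock: 2.7
eef_pos: [0.5528, 0.0072, 0.0653]
tool_rot: [0.82, -0.572, 0.005, -0.002]
ft_force: [0.5, 0.4, 0.3]
grip_width: 0.0853
```

Run:
```python
from h import *
go([.5515,.0082,.063],-69)
```

```text
t 2.7 tcp [0.5528 0.0072 0.0653] yaw -69.7 tilt [ 0.01  -0.003 -1.   ] d60 [-0.024  0.014  0.038] turn -0.7443443169673287 j6 2.8 w 0.0853 F [0.5 0.4 0.3]
```

Emit:
play_rows --deltas '[0,0,0,0.04,0,0,0,0,0,0,0,0,0,0,0,0,0,0,0,0,0,0,0,0,0]'

```text
clock: 3.32
eef_pos: [0.5544, 0.0075, 0.0649]
tool_rot: [0.821, -0.571, 0.007, -0.003]
ft_force: [-0.3, 0.1, -0.1]
grip_width: 0.0374
```

Run:
```python
from h import *
go([.5515,.0082,.063],-69)
```

```text
t 3.325 tcp [0.5544 0.0075 0.0649] yaw -69.7 tilt [ 0.014 -0.003 -1.   ] d60 [-0.028  0.041  0.031] turn -0.7103772201950846 j6 2.8 w 0.0374 F [-0.3  0.1 -0.1]
```

Emit:
play_rows --deltas '[0.7,0,0,0,0,0.7,0,0.04,0.1,0,0.7,0,0,0,0,0,0,0,0,0,0,0,0,0,0,0,0,0,0,0,0,0,0,0,0]'

```text
clock: 4.2
eef_pos: [0.552, 0.0078, 0.0591]
tool_rot: [0.821, -0.571, 0.006, -0.004]
ft_force: [0.2, 0.3, 0.4]
grip_width: 0.0377
```

Run:
```python
from h import *
go([.5515,.0082,.063],-69)
```

```text
t 4.2 tcp [0.552  0.0078 0.0591] yaw -69.7 tilt [ 0.015  0.    -1.   ] d60 [-0.009  0.004 -0.065] turn -0.6750958475524129 j6 2.8 w 0.0377 F [0.2 0.3 0.4]
```

Emit:
play_rows --deltas '[0,0,0,-0.3,0,0,0,0,-0.6,0,0,0,0,-0.6,0,0,0,0,-0.4,0]'

```text
clock: 4.7
eef_pos: [0.5477, 0.0066, 0.1715]
tool_rot: [0.821, -0.572, 0.003, -0.001]
ft_force: [0.1, 0.1, -1.3]
grip_width: 0.0376
```

Run:
```python
from h import *
go([.555,-.274,.16],-69)
c=cam('top');s=cam('scene')
im=np.hstack([cv2.resize(c['color'][140:290,200:450],(500,300),interpolation=cv2.INTER_CUBIC),cv2.resize(s['color'][90:240,150:300],(300,300))])
cv2.imwrite('pics/d.png',im)
```

```text
t 4.7 tcp [0.5477 0.0066 0.1715] yaw -69.7 tilt [ 0.005 -0.002 -1.   ] d60 [4.429 1.507 0.202] turn -0.7188669371975465 j6 2.8 w 0.0376 F [ 0.1  0.1 -1.3]
```

View pics/d.png

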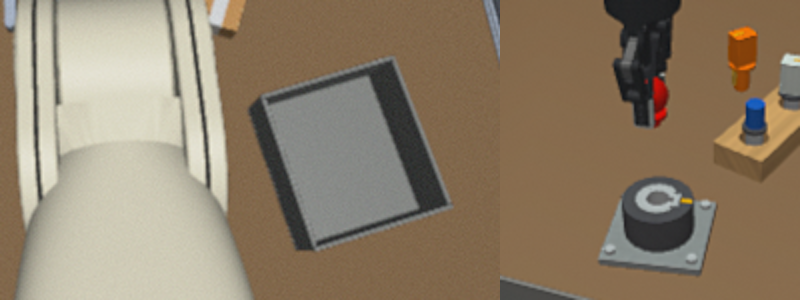

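The plug hangs in the fingers above the empty mouth. The bin rim corners in the crop are at (262,97), (392,60), (450,205) and (315,247).

Emit:
play_rows --deltas '[0,0.75,0.25,0,0,0,0.75,0.25,0,0,0,0.75,0.25,0,0,0,0.75,0.25,0,0,0,0.75,0.25,0,0,0,0.4,0.15,0,0,0,0,0,0,0]'

```text
clock: 5.68
eef_pos: [0.5536, -0.2629, 0.1604]
tool_rot: [0.821, -0.571, -0.002, 0.001]
ft_force: [-0.7, -0.5, -0.5]
grip_width: 0.0378
```

Run:
```python
from h import *
P=np.array([ray('top',200+u/2,140+v/2,.09) for u,v in((262,97),(392,60),(450,205),(315,247))]);print(P,P.mean(0))
go([.555,-.274,.018],-69)
```

```text
[[ 0.62438889 -0.17446709  0.09      ]
 [ 0.6610151  -0.33377635  0.09      ]
 [ 0.48692826 -0.37795314  0.09      ]
 [ 0.4482447  -0.21811105  0.09      ]] [ 0.55514424 -0.27607691  0.09      ]
t 5.675 tcp [ 0.5536 -0.2629  0.1604] yaw -69.6 tilt [-0.004  0.001 -1.   ] d60 [0.188 0.036 2.373] turn -0.5882358570369917 j6 2.34 w 0.0378 F [-0.7 -0.5 -0.5]
```

Emit:
play_rows --deltas '[0,0.2,0.04,0.5,0,0,0,0,0.6,0,0,0,0,0.5,0,0,0,0,0.3,0,0,0,0,0.15,0,0,0,0,0,0]'

```text
clock: 6.42
eef_pos: [0.5523, -0.2683, 0.0276]
tool_rot: [0.823, -0.569, -0.007, 0.001]
ft_force: [0.4, -0.7, 0.0]
grip_width: 0.0374
```

Run:
```python
from h import *
go([.555,-.274,.015],-69)
```

```text
t 6.425 tcp [ 0.5523 -0.2683  0.0276] yaw -69.3 tilt [-0.012  0.007 -1.   ] d60 [ 0.107 -0.011  0.208] turn -0.32142150797905344 j6 2.33 w 0.0374 F [ 0.4 -0.7  0. ]
```

Emit:
play_rows --deltas '[0,0,0,0.12,0,0,0,0,0.07,0,0,0,0,0,0]'

```text
clock: 6.8
eef_pos: [0.5537, -0.2684, 0.0174]
tool_rot: [0.823, -0.568, -0.005, 0.0]
ft_force: [-0.1, -0.5, 0.1]
grip_width: 0.0375
```

Run:
```python
from h import *
go([.555,-.274,.015],-69)
```

```text
t 6.8 tcp [ 0.5537 -0.2684  0.0174] yaw -69.3 tilt [-0.008  0.005 -1.   ] d60 [0.095 0.012 0.04 ] turn -0.285368721882449 j6 2.33 w 0.0375 F [-0.1 -0.5  0.1]
```

Emit:
play_rows --deltas '[0,0,0,0.05,0,0,0,0,0.04,0]'

```text
clock: 7.05
eef_pos: [0.5544, -0.2687, 0.0139]
tool_rot: [0.823, -0.569, -0.004, -0.0]
ft_force: [-4.4, 3.0, 14.1]
grip_width: 0.0376
```

The floor is reached (14 N up), so I'll ease off slightly and release.

Emit:
play_rows --deltas '[0,0,0,-0.01,0,0.75,0,0,0,0,0.75,0,0,0,0,0.75,0,0,0,0,0.75,0,0,0,0]'

```text
clock: 7.68
eef_pos: [0.5548, -0.2691, 0.0149]
tool_rot: [0.823, -0.569, -0.003, -0.0]
ft_force: [-0.6, -0.4, -0.5]
grip_width: 0.0641
```

Emit:
play_rows --deltas '[0.75,0,0,-0.3,0,0.75,0,0,-0.5,0,0.75,0,0,-0.8,0,0.75,0,0,-0.8,-10,0.75,0,0,-0.4,-10,0.75,0,0,0,-10,0.75,0,0,0,-10,0.75,0,0,0,-10,0.75,0,0,0,-10,0.75,0,0,0,-10,0.75,0,0,0,-10]'

```text
clock: 9.05
eef_pos: [0.5575, -0.2707, 0.2049]
tool_rot: [0.993, 0.116, 0.005, 0.002]
ft_force: [0.1, 0.2, 1.3]
grip_width: 0.064
```

Run:
```python
from h import *
go([.569,.301,.19],-72)
c=cam('top');cv2.imwrite('pics/e.png',cv2.resize(c['color'][120:320,60:460],(800,400),interpolation=cv2.INTER_CUBIC))
```

```text
t 9.05 tcp [ 0.5575 -0.2707  0.2049] yaw 13.4 tilt [ 0.01  -0.003 -1.   ] d60 [ 2.385 -9.227  0.22 ] turn 85.35141105371008 j6 0.89 w 0.064 F [0.1 0.2 1.3]
```

View pics/e.png

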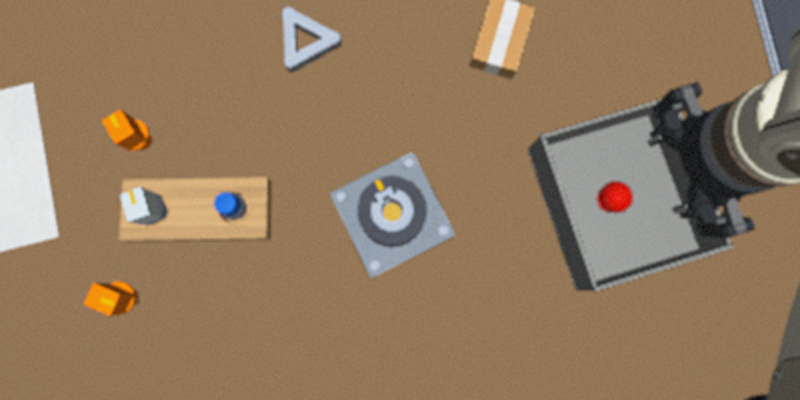

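The plug stands upright in the bin and the holder is empty with its keyway visible at (380,185). I'll continue the half turn.

Emit:
play_rows --deltas '[0.85,0,0,0,-10.5,0.85,0,0,0,-10.5,0.85,0,0,0,-10.5,0.85,0,0,0,-10.5,0.85,0,0,0,-10.5,0.85,0,0,0,-10.5,0.85,0,0,0,-10.5,0.85,0,0,0,-10.5,0.85,0,0,0,-10.5,0.85,0,0,0,-5]'

```text
clock: 10.35
eef_pos: [0.5581, -0.271, 0.2177]
tool_rot: [0.54, 0.841, 0.002, 0.011]
ft_force: [-0.0, -0.2, 0.0]
grip_width: 0.0728
```

Run:
```python
from h import *
go([.569,.301,.20],-72)
```

```text
t 10.35 tcp [ 0.5581 -0.271   0.2177] yaw 114.6 tilt [ 0.021 -0.009 -1.   ] d60 [8.599 4.125 0.216] turn 6.566590298190761 j6 -0.88 w 0.0728 F [-0.  -0.2  0. ]
```

Emit:
play_rows --deltas '[0.85,0.83,0.45,0,1,0.85,0.84,0.44,0,1,0.85,0.85,0.43,0,1,0.85,0.86,0.41,0.05,1,0.85,0.86,0.4,0.05,1,0.85,0.86,0.39,0.05,1,0.85,0.87,0.38,0.05,0.5,0.85,0.87,0.37,0,0,0.85,0.87,0.37,0,0,0.85,0.4,0.2,0,0,0.85,0,0,0,0]'

```text
clock: 11.72
eef_pos: [0.6143, 0.2807, 0.2146]
tool_rot: [0.602, 0.798, 0.008, 0.018]
ft_force: [-0.9, 0.2, -0.2]
grip_width: 0.0725
```

Run:
```python
from h import *
go([.569,.301,.12],-72)
```

```text
t 11.725 tcp [0.6143 0.2807 0.2146] yaw 106.0 tilt [ 0.039 -0.008 -0.999] d60 [ 0.563 -0.686  1.544] turn -2.0184559467520558 j6 0.16 w 0.0725 F [-0.9  0.2 -0.2]
```

Emit:
play_rows --deltas '[0.85,0.3,-0.35,0,-1,0.85,0.2,-0.28,0,-1,0.85,0,0,0,0]'

```text
clock: 12.1
eef_pos: [0.569, 0.2963, 0.2147]
tool_rot: [0.59, 0.807, 0.008, 0.019]
ft_force: [-0.2, -0.1, -0.2]
grip_width: 0.0727
```

Run:
```python
from h import *
go([.569,.301,.12],-72)
```

```text
t 12.1 tcp [0.569  0.2963 0.2147] yaw 107.6 tilt [ 0.04  -0.009 -0.999] d60 [ 0.107 -0.032  1.576] turn -0.3967643776107934 j6 0.18 w 0.0727 F [-0.2 -0.1 -0.2]
```

Emit:
play_rows --deltas '[0.85,0.1,0,0.5,0,0.85,0,-0.03,0.6,0,0.85,0,0,0.45,0,0.85,0,0,0,0]'

```text
clock: 12.6
eef_pos: [0.5743, 0.2961, 0.1235]
tool_rot: [0.595, 0.803, 0.011, 0.021]
ft_force: [0.3, 0.5, 0.4]
grip_width: 0.0729
```

Run:
```python
from h import *
go([.57,.301,.058],-72)
o=bot.get_obs();print(o['joint_pos'],o['joint_pos'][1:4].sum())
c=cam('top');s=cam('scene')
im=np.hstack([cv2.resize(c['color'][180:280,80:200],(480,400),interpolation=cv2.INTER_CUBIC),cv2.resize(s['color'][80:180,240:320],(320,400),interpolation=cv2.INTER_CUBIC)])
cv2.imwrite('pics/f.png',im)
```

```text
t 12.6 tcp [0.5743 0.2961 0.1235] yaw 106.9 tilt [ 0.048 -0.008 -0.999] d60 [ 0.122 -0.092  1.086] turn -1.0593421676366006 j6 0.19 w 0.0729 F [0.3 0.5 0.4]
[ 0.48987079  0.55898733  0.19745921  1.17088847 -0.02936114  0.19317291] 1.9273350166753904
```

View pics/f.png

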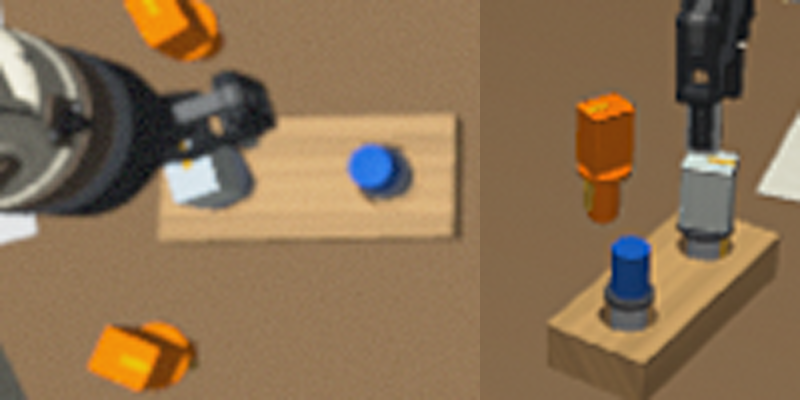

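The fingers straddle the punch's white head, with the spare and the look-alikes well clear. I'll descend.

Emit:
play_rows --deltas '[0.85,0.12,-0.09,0.3,0,0.85,0,0,0.4,0,0.85,0,-0.02,0.3,-1,0.85,0,0,0,0]'

```text
clock: 13.2
eef_pos: [0.5777, 0.3038, 0.0748]
tool_rot: [0.589, 0.807, 0.021, 0.027]
ft_force: [-0.3, 0.3, -0.0]
grip_width: 0.0725
```

Run:
```python
from h import *
go([.57,.301,.058],-72)
```

```text
t 13.2 tcp [0.5777 0.3038 0.0748] yaw 107.8 tilt [ 0.067  0.002 -0.998] d60 [ 0.    -0.154  0.27 ] turn -0.24776795920018913 j6 0.19 w 0.0725 F [-0.3  0.3 -0. ]
```

Emit:
play_rows --deltas '[0.85,0,-0.1,-0.9,0,0.85,0,0,-0.9,0]'

```text
clock: 13.45
eef_pos: [0.5635, 0.3004, 0.1827]
tool_rot: [0.59, 0.807, 0.018, 0.025]
ft_force: [1.6, 0.8, -0.0]
grip_width: 0.0724
```

Run:
```python
from h import *
go([.57,.301,.058],-72)
```

```text
t 13.45 tcp [0.5635 0.3004 0.1827] yaw 107.6 tilt [ 0.062 -0.001 -0.998] d60 [ 0.018 -0.016  2.081] turn -0.3550484154095557 j6 0.19 w 0.0724 F [ 1.6  0.8 -0. ]
```

Emit:
play_rows --deltas '[0.85,0,0,0,0,0.85,0,0,0,0]'

```text
clock: 13.7
eef_pos: [0.5676, 0.3023, 0.1929]
tool_rot: [0.59, 0.806, 0.026, 0.029]
ft_force: [0.1, 1.4, -0.9]
grip_width: 0.0725
```

Run:
```python
from h import *
go([.57,.301,.058],-72)
```

```text
t 13.7 tcp [0.5676 0.3023 0.1929] yaw 107.6 tilt [ 0.077  0.007 -0.997] d60 [ 0.004 -0.138  2.244] turn -0.42995976938630065 j6 0.2 w 0.0725 F [ 0.1  1.4 -0.9]
```

Emit:
play_rows --deltas '[0.85,0,-0.1,0.9,0,0.85,0,0,0.6,0]'

```text
clock: 13.95
eef_pos: [0.5721, 0.3026, 0.1054]
tool_rot: [0.59, 0.806, 0.03, 0.031]
ft_force: [-0.3, -0.2, -0.4]
grip_width: 0.0728
```

Run:
```python
from h import *
go([.57,.301,.058],-72)
```

```text
t 13.95 tcp [0.5721 0.3026 0.1054] yaw 107.5 tilt [ 0.086  0.012 -0.996] d60 [-0.004 -0.108  0.784] turn -0.47869729358842505 j6 0.19 w 0.0728 F [-0.3 -0.2 -0.4]
```

Emit:
play_rows --deltas '[0.85,0,0,0,0]'

```text
clock: 14.08
eef_pos: [0.5697, 0.3011, 0.1015]
tool_rot: [0.591, 0.806, 0.027, 0.029]
ft_force: [0.1, 0.4, 0.6]
grip_width: 0.0726
```

Run:
```python
from h import *
go([.57,.301,.058],-72)
```

```text
t 14.075 tcp [0.5697 0.3011 0.1015] yaw 107.5 tilt [ 0.079  0.008 -0.997] d60 [ 0.008 -0.052  0.724] turn -0.49239598031107334 j6 0.19 w 0.0726 F [0.1 0.4 0.6]
```

Emit:
play_rows --deltas '[0.85,0,-0.4,0,0,0.85,0,-0.4,0,0]'

```text
clock: 14.32
eef_pos: [0.5252, 0.287, 0.099]
tool_rot: [0.591, 0.806, 0.027, 0.03]
ft_force: [-0.6, 0.5, 0.1]
grip_width: 0.0724
```

Run:
```python
from h import *
go([.57,.301,.058],-72)
```

```text
t 14.325 tcp [0.5252 0.287  0.099 ] yaw 107.4 tilt [ 0.081  0.009 -0.997] d60 [0.01  0.725 0.744] turn -0.5655119649289873 j6 0.21 w 0.0724 F [-0.6  0.5  0.1]
```

Emit:
play_rows --deltas '[0.85,0,0,0,0]'

```text
clock: 14.45
eef_pos: [0.5243, 0.2867, 0.1001]
tool_rot: [0.591, 0.806, 0.027, 0.03]
ft_force: [0.3, -0.6, 0.3]
grip_width: 0.0727
```

Run:
```python
from h import *
go([.57,.301,.058],-72)
```

```text
t 14.45 tcp [0.5243 0.2867 0.1001] yaw 107.5 tilt [ 0.08   0.009 -0.997] d60 [0.01  0.739 0.763] turn -0.5478422312550038 j6 0.21 w 0.0727 F [ 0.3 -0.6  0.3]
```

Emit:
play_rows --deltas '[0.85,0,0,-0.8,0,0.85,0,0,-0.5,0,0.85,0,0,-0.3,0,0.85,0,0,-0.15,0,0.85,0,0,-0.05,0]'

```text
clock: 15.08
eef_pos: [0.5203, 0.2877, 0.2168]
tool_rot: [0.591, 0.805, 0.032, 0.032]
ft_force: [-0.8, -0.4, -0.2]
grip_width: 0.0725
```

Run:
```python
from h import *
go([.57,.301,.058],-72)
```

```text
t 15.075 tcp [0.5203 0.2877 0.2168] yaw 107.4 tilt [ 0.089  0.013 -0.996] d60 [1.000e-03 6.180e-01 2.712e+00] turn -0.6090536256451742 j6 0.22 w 0.0725 F [-0.8 -0.4 -0.2]
```

Emit:
play_rows --deltas '[0.85,0,0,0.2,0,0.85,0,0,0.5,0,0.85,0,0,0.8,0,0.85,0,0,0,0]'

```text
clock: 15.58
eef_pos: [0.527, 0.2878, 0.12]
tool_rot: [0.591, 0.805, 0.029, 0.031]
ft_force: [0.1, -0.3, 0.5]
grip_width: 0.0724
```

Run:
```python
from h import *
go([.57,.301,.058],-72)
```

```text
t 15.575 tcp [0.527  0.2878 0.12  ] yaw 107.4 tilt [ 0.084  0.01  -0.996] d60 [0.012 0.661 1.093] turn -0.6168287853382708 j6 0.21 w 0.0724 F [ 0.1 -0.3  0.5]
```

Emit:
play_rows --deltas '[0.85,0.01,0.35,0.2,-0.5,0.85,0,0.3,0.3,0,0.85,0,0,0.35,0,0.85,0,0,0.2,0,0.85,0,0,0,0]'

```text
clock: 16.2
eef_pos: [0.572, 0.3022, 0.063]
tool_rot: [0.588, 0.808, 0.03, 0.032]
ft_force: [0.1, -0.8, 0.2]
grip_width: 0.0727
```

Run:
```python
from h import *
go([.571,.301,.057],-72)
```

```text
t 16.2 tcp [0.572  0.3022 0.063 ] yaw 107.9 tilt [ 0.087  0.012 -0.996] d60 [-0.013 -0.03   0.098] turn -0.09810740213856661 j6 0.19 w 0.0727 F [ 0.1 -0.8  0.2]
```

Emit:
play_rows --deltas '[0.85,0,-0.03,0.08,0,0,0,0,0,0,0,0,0,0,0,0,0,0,0,0,0,0,0,0,0,0,0,0,0,0]'

```text
clock: 16.95
eef_pos: [0.5714, 0.3026, 0.061]
tool_rot: [0.587, 0.808, 0.032, 0.033]
ft_force: [-0.1, 0.0, -1.0]
grip_width: 0.0254
```

Run:
```python
from h import *
go([.571,.301,.057],-72)
```

```text
t 16.95 tcp [0.5714 0.3026 0.061 ] yaw 107.9 tilt [ 0.091  0.014 -0.996] d60 [-0.023 -0.021  0.066] turn -0.07493914955449554 j6 0.19 w 0.0254 F [-0.1  0.  -1. ]
```

Emit:
play_rows --deltas '[0,0,0,-0.2,0,0,0,0,-0.4,0,0,0,0,-0.5,0,0,0,0,-0.5,0,0,0,0,-0.3,0,0,0,0,-0.1,0]'

```text
clock: 17.7
eef_pos: [0.5577, 0.2993, 0.1835]
tool_rot: [0.588, 0.808, 0.029, 0.031]
ft_force: [0.7, 0.2, -3.9]
grip_width: 0.0255
```

Run:
```python
from h import *
go([.5541,.0093,.18],-65.8)
```

```text
t 17.7 tcp [0.5577 0.2993 0.1835] yaw 107.9 tilt [ 0.084  0.01  -0.996] d60 [-4.58e+00 -1.55e+00  3.00e-03] turn -6.283496580063513 j6 0.19 w 0.0255 F [ 0.7  0.2 -3.9]
```

Emit:
play_rows --deltas '[0,-0.4,-0.17,0,-0.9,0,-0.7,-0.27,0,-0.9,0,-0.8,-0.28,0,-0.9,0,-0.8,-0.25,0,-0.9,0,-0.8,-0.22,0,-0.9,0,-0.6,-0.15,0,-0.9,0,-0.3,-0.06,0,-0.5,0,0,0,0,0]'

```text
clock: 18.7
eef_pos: [0.5692, 0.0152, 0.1778]
tool_rot: [0.543, 0.839, 0.025, 0.03]
ft_force: [0.6, 1.2, -3.7]
grip_width: 0.0253
```

Run:
```python
from h import *
go([.5541,.0093,.155],-65.8)
```

```text
t 18.7 tcp [0.5692 0.0152 0.1778] yaw 114.1 tilt [ 0.076  0.009 -0.997] d60 [ 0.023 -0.297  0.359] turn -0.09474073462854449 j6 -0.4 w 0.0253 F [ 0.6  1.2 -3.7]
```

Emit:
play_rows --deltas '[0,0.02,-0.29,0.2,0,0,0,0,0.3,0,0,0,0,0.2,0,0,0,0,0,0]'

```text
clock: 19.2
eef_pos: [0.5544, 0.0124, 0.1324]
tool_rot: [0.542, 0.839, 0.025, 0.028]
ft_force: [0.6, 0.6, -2.5]
grip_width: 0.0252
```

Run:
```python
from h import *
go([.5549,.0093,.12],-65.8)
s=cam('scene');cv2.imwrite('pics/g.png',cv2.resize(s['color'][135:225,175:285],(770,630)[:2] if 0 else (733,600),interpolation=cv2.INTER_CUBIC))
```

```text
t 19.2 tcp [0.5544 0.0124 0.1324] yaw 114.3 tilt [ 0.074  0.011 -0.997] d60 [-0.046 -0.028  0.207] turn 0.05217008957595226 j6 -0.41 w 0.0252 F [ 0.6  0.6 -2.5]
```

View pics/g.png

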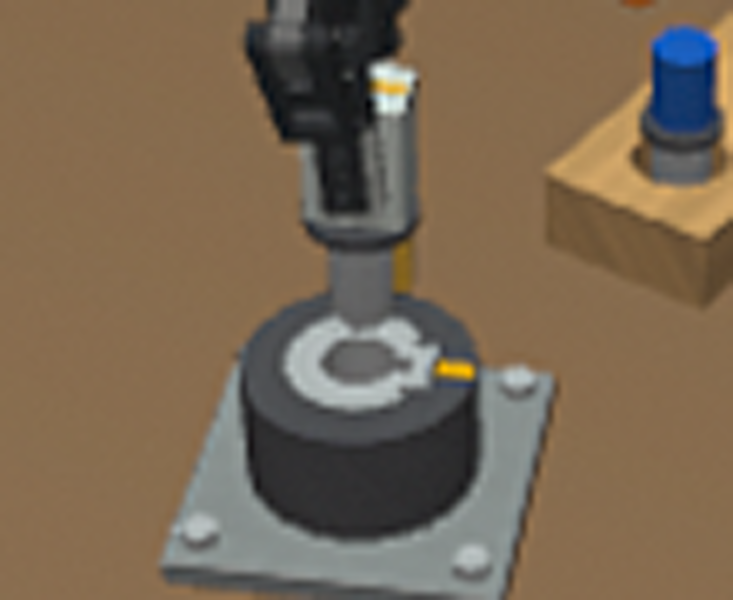

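Run:
```python
from h import *
f=lambda P:(proj('scene',P)-[175,135]+.4)*6.667
print('mouth exp',f([.5515,.0082,.06]),'foot exp',f([.5544-.0034,.0124-.0011,.0794]))
for z in(.076,.079,.082):print(z,ray('scene',175+361/6.667-.4,135+312/6.667-.4,z))
# holder outer top ellipse and foot chamfer outline
a=np.linspace(0,2*np.pi,73)
c=f(np.c_[.5515+.042*np.cos(a),.0082+.042*np.sin(a),0*a+.06]);print('holder top ext',c.min(0),c.max(0))
c=f(np.c_[.551+.012*np.cos(a),.0113+.012*np.sin(a),0*a+.0794]);print('foot ext',c.min(0),c.max(0))
print('line at 30..40mm', f([.5515+.035*np.cos(.422),.0082+.035*np.sin(.422),.06]))
```

```text
mouth exp [[356.85042126 362.06071242]] foot exp [[358.44767017 313.46694023]]
0.076 [0.54871371 0.0157597  0.076     ]
0.079 [0.5509721  0.01281651 0.079     ]
0.082 [0.5532305  0.00987331 0.082     ]
holder top ext [235.46911646 286.7353121 ] [477.81100358 442.52518543]
foot ext [323.44256712 291.66951345] [393.41769503 335.68360792]
line at 30..40mm [[456.21009163 371.58678027]]
```

The scene crop shows the punch hanging upright over the holder, key on the keyway side (403,265), foot at about (361,312). This agrees with my projection to about 0.5 mm, and leaves a 3 mm shift in y to make.

Emit:
play_rows --deltas '[0,-0.05,-0.03,0.1,0,0,0,0,0.08,0,0,0,0,0,0]'

```text
clock: 19.62
eef_pos: [0.5565, 0.0093, 0.1229]
tool_rot: [0.542, 0.84, 0.026, 0.03]
ft_force: [0.2, -0.5, -2.5]
grip_width: 0.0254
```

Run:
```python
from h import *
go([.5549,.0093,.11],-65.8)
```

```text
t 19.625 tcp [0.5565 0.0093 0.1229] yaw 114.3 tilt [ 0.077  0.011 -0.997] d60 [ 0.016 -0.041  0.213] turn 0.08652260039775683 j6 -0.41 w 0.0254 F [ 0.2 -0.5 -2.5]
```

Emit:
play_rows --deltas '[0,0.01,-0.04,0.08,0,0,0,-0.01,0.1,0,0,0,0,0.05,0]'

```text
clock: 20.0
eef_pos: [0.5548, 0.0086, 0.1086]
tool_rot: [0.542, 0.84, 0.026, 0.03]
ft_force: [-1.0, -0.1, -2.0]
grip_width: 0.0252
```

Run:
```python
from h import *
go([.5549,.0093,.10],-65.8)
```

```text
t 20.0 tcp [0.5548 0.0086 0.1086] yaw 114.3 tilt [ 0.078  0.011 -0.997] d60 [ 0.013 -0.005  0.143] turn 0.07024952915429594 j6 -0.41 w 0.0252 F [-1.  -0.1 -2. ]
```

Emit:
play_rows --deltas '[0,0.01,-0.01,0.08,0,0,0,-0.01,0.08,0,0,0,-0.01,0.08,0]'

```text
clock: 20.38
eef_pos: [0.5541, 0.0086, 0.0931]
tool_rot: [0.542, 0.84, 0.026, 0.03]
ft_force: [0.6, -0.4, -2.9]
grip_width: 0.0252
```

Run:
```python
from h import *
go([.5549,.0093,.09],-65.8)
```

```text
t 20.375 tcp [0.5541 0.0086 0.0931] yaw 114.3 tilt [ 0.079  0.011 -0.997] d60 [0.006 0.012 0.053] turn 0.0729535710121354 j6 -0.41 w 0.0252 F [ 0.6 -0.4 -2.9]
```

Emit:
play_rows --deltas '[0,0,-0.005,0.08,0,0,0,-0.005,0.08,0,0,0,-0.005,0.06,0,0,0,-0.005,0.05,0]'

```text
clock: 20.88
eef_pos: [0.5544, 0.0085, 0.0773]
tool_rot: [0.542, 0.84, 0.026, 0.03]
ft_force: [-4.3, 0.3, 7.1]
grip_width: 0.0252
```

Run:
```python
from h import *
go([.5549,.0093,.073],-65.8)
```

```text
t 20.875 tcp [0.5544 0.0085 0.0773] yaw 114.3 tilt [ 0.08   0.012 -0.997] d60 [0.01  0.007 0.073] turn 0.0794415400850994 j6 -0.41 w 0.0252 F [-4.3  0.3  7.1]
```

Emit:
play_rows --deltas '[0,0,-0.01,0.07,0,0,0,-0.01,0.05,0,0,0,-0.01,0.05,0]'

```text
clock: 21.25
eef_pos: [0.5544, 0.0085, 0.0731]
tool_rot: [0.542, 0.84, 0.028, 0.032]
ft_force: [-10.8, -1.2, 22.7]
grip_width: 0.0254
```

Run:
```python
from h import *
go([.5549,.0093,.073],-65.8)
```

```text
t 21.25 tcp [0.5544 0.0085 0.0731] yaw 114.3 tilt [ 0.084  0.013 -0.996] d60 [0.009 0.013 0.003] turn 0.09919789623370434 j6 -0.42 w 0.0254 F [-10.8  -1.2  22.7]
```

Emit:
play_rows --deltas '[0,0,-0.02,0.05,0,0,0,-0.02,0.05,0]'

```text
clock: 21.5
eef_pos: [0.5543, 0.0085, 0.0731]
tool_rot: [0.541, 0.84, 0.031, 0.034]
ft_force: [-5.4, 0.2, 17.1]
grip_width: 0.0254
```

Run:
```python
from h import *
go([.5549,.0093,.073],-65.8)
s=cam('scene');cv2.imwrite('pics/i.png',cv2.resize(s['color'][135:225,175:285],(733,600),interpolation=cv2.INTER_CUBIC))
go([.5549,.0093,.073],-65.8)
```

```text
t 21.5 tcp [0.5543 0.0085 0.0731] yaw 114.3 tilt [ 0.091  0.016 -0.996] d60 [0.009 0.015 0.003] turn 0.10770533470656574 j6 -0.42 w 0.0254 F [-5.4  0.2 17.1]
t 21.55 tcp [0.5543 0.0084 0.0731] yaw 114.3 tilt [ 0.091  0.016 -0.996] d60 [0.009 0.016 0.003] turn 0.10295994114875384 j6 -0.42 w 0.0254 F [-6.8  1.7 16. ]
```

View pics/i.png

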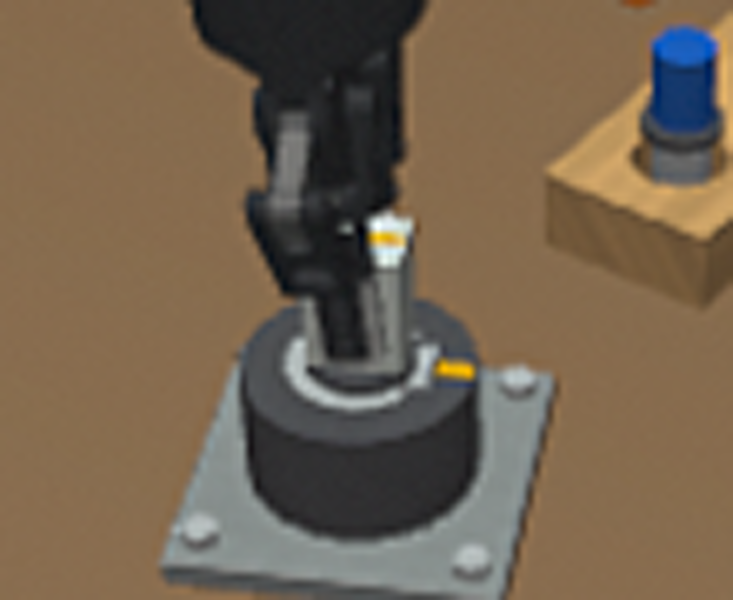

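The flange sits flat on the holder's face at (360,375), key on the keyway side, and TCP z stays at 73.1 mm when pushed, which is the predicted home height. One firmer push, a check that it holds, then hand in.

Emit:
play_rows --deltas '[0,0,-0.01,0.1,0]'

```text
clock: 21.68
eef_pos: [0.5544, 0.0084, 0.0729]
tool_rot: [0.541, 0.839, 0.032, 0.035]
ft_force: [-22.7, -2.6, 52.8]
grip_width: 0.0256
```

Run:
```python
from h import *
for i in range(3):
    c=cam('top');go([.5549,.0093,.073],-65.8)
b=c['color'].astype(int);m=(b[...,2]>150)&(b[...,1]<60)&(b[...,0]<60);v,u=np.nonzero(m);print(len(u),ray('top',u.mean(),v.mean(),.04) if len(u) else '')
if bot.get_obs()['ft_force'][2]>14: print(ticket.job_done())
```

```text
t 21.725 tcp [0.5544 0.0084 0.073 ] yaw 114.3 tilt [ 0.095  0.016 -0.995] d60 [0.01  0.014 0.001] turn 0.09968059536083729 j6 -0.42 w 0.0256 F [-15.9  -0.6  36.7]
t 21.775 tcp [0.5544 0.0084 0.073 ] yaw 114.3 tilt [ 0.095  0.016 -0.995] d60 [0.01  0.014 0.001] turn 0.0980574294524672 j6 -0.42 w 0.0252 F [-16.7  -0.3  37.6]
t 21.825 tcp [0.5544 0.0084 0.073 ] yaw 114.3 tilt [ 0.095  0.016 -0.995] d60 [0.01  0.014 0.001] turn 0.09747492432660465 j6 -0.42 w 0.0253 F [-16.3  -1.7  35.8]
154 [ 0.55472491 -0.27064764  0.04      ]
the job is handed in; nothing more can be done
None
```

The job is handed in with the punch pressed home and still held. The system gave no verdict, so what follows comes from my own checks.

- **Plug:** I lowered it to the bin floor until about 14 N of contact showed, eased off and let go. The last top view put the ball at about (0.555, −0.271), within 1 cm of the bin's centre.
- **Punch:** the key went into the keyway with almost no side force.
- **Home:** under a final push of about 36 N the tool height stayed at 73.0 mm, against a predicted 73 mm for the flange fully home. The last close picture shows the flange flat on the holder. I had no direct reading of the ejector.
- **Grip:** the last finger opening was 25.3 mm, closed on the 26 mm head.
- **Bystanders:** the blue-headed tool stood in place in the last close picture. The brackets and carton looked undisturbed in the mid-run view, and the arm did not go near them afterwards.

**What disagreed:**
- **Tool tilt:** it crept up to 0.095 rad over the moves. It was about the same when I gripped the punch (0.091), so the punch itself should be close to upright.
- **Side force:** about 16 N remained on the wrist during the final push.

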